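# Shut and latch the stock cage's gate

### The arm

A 7-joint arm with a two-finger parallel gripper is mounted at the origin on the work surface. World frame = base frame: x ahead of the robot, y to its left, z up, the work surface at z = 0. Lengths are in m, angles in rad, forces in N, time in s.
With the tool pointing down it reaches from about 0.4 to 0.85 m from the base axis. Payload 10.4 kg.
Tool frame: the origin (TCP) lies at the very end of the fingers, on their centre line; the grasp point (between the pads) lies 19 mm behind it; z points along the fingers, y is the direction in which the jaws open and shut (so a half turn about z gives the same grasp; the last joint's range is limited). The gripper opens to 85 mm and grips with 20 to 120 N. Pads are 22 mm wide; open, the fingers measure 114 mm over their backs; the gripper's body (76 mm by 85 mm) begins 54 mm behind the grasp point. The pads swing forward as they close: fully open they stand 13 mm farther back than shut.
Start: joints at [-1.349, 0.332, -0.065, 1.46, 0.022, 1.35, -0.088], TCP at [0.151, 0.606, 0.231] pointing down, gripper open.
Joint ranges: [-2.6, 2.6], [-0.5, 2.12], [-1.47, 1.34], [0.16, 2.42], [-1.27, 4.41], [0.06, 2.06], [-2.6, 2.6]. Speed limits (rad/s): [2.22, 2.22, 2.79, 2.79, 3.14, 3.14, 3.14].

### API

Orientations are given as a unit quaternion [x, y, z, w].
In Python, from workcell import get_obs, camera, camera_info, hand_in gives the robot as it stands.
- The arm moves only by the tool move_arm, never from a script. Its argument "moves" is a list of rows, each a list of 3 entries, a list of its own where there are three numbers: the shift along the tool's x, y, z in units of 25 mm (1.0 is 25 mm), then the turn, a rotation vector about the tool's x, y, z in degrees, then the opening, from 0 (shut) to 1 (fully open). A call has 1 to 5 rows; each row shifts and turns the commanded pose from where the row before left it, along the tool's axes as they then stand; what a row does not reach is not made up. A row lasts 1/8 s, in which the tool goes at most 62.5 mm and 10.7 degrees, less where a joint would pass 70% of its speed; a pose out of reach is approached as far as the arm can. A call is refused whole if a number of a shift passes 1 or a number of a turn 10.7, either way. A call with a gripper value outside its range is refused whole. The fingers move at their own pace and stop on an object; "squeeze" is the grip in N (left out, the last holds). Time passes only in rows, so rows that do not move let the fingers close. It gives the time, the measured TCP pose, the force and the opening at its end, in the units of the state.
- get_obs(): the state, without advancing time (a new reading comes with each control period).
- camera(name): name is "scene" or "top" or "wrist"; returns the picture (400x640x3 uint8, red, green, blue); there is no depth.
- camera_info(name): a dict with "fx", "fy", "cx", "cy" (pixels), "origin" and "rotation" of the camera in the world. Camera axes: x right, y down, z forward; pixel columns grow to the right and rows downward; lengths in m; the calibration is good to about 2 mm. A picture is of the moment at which its call begins: read the wrist's pose just before it. camera_info takes no time and is no camera call; for the wrist camera it gives the pose at the moment of the call.
- hand_in(): hands the job in, once; it reports no verdict.
The state is a dict: "clock": time; "joint_pos": joint angles; "joint_velocities": joint speeds; "tau": joint torques, N m; "position": TCP position; "ee_rot": TCP orientation; "ft_force": force on the tool from outside, world axes, zero at the start; "torque": the same for the moment, N m; "grip_width": opening from 0.0 (shut) to 1.0 (fully open).
Only numpy, scipy, OpenCV 4.12 (cv2) and the standard library are available. Lean on these libraries where they do the work, as an engineer would, in place of code of your own. Each camera call takes 0.05 s, during which the arm holds its last target. There are 200 camera calls.

### The job

Shut the open gate of the green stock cage and latch it: lift the gate's latch bar by its orange thumb tab, bring it over the yellow striker lip and in against the rubber pad, then let it down fully behind the lip and let go. Do it gently, without slamming the gate or forcing the bar against the catch, and leave the other goods alone.

Things in the scene. Friction and masses are not known exactly. Their poses are not given: they have to be found in the camera images.
- cage: Green mesh lock-up cage fixed on the table, 160 deep, 354 wide, 155 high (flat mesh roof on top). Origin: middle of its front edge, at table height; x points from the front into the cage, y to the left as seen from the robot, z up. The gate is across its front.
- hinge_axis (a point): Point on the gate's vertical hinge axis, at the left of the cage front: cage frame (-50, +160, 125). Axes as the cage's.
- gate (a joint): Gate angle, rad: near 0 = shut (parallel to the cage front; latched it reads -0.08 to +0.08, as the catch is set), grows as its free right end swings out to the robot; range -0.15 to 0.75. Mesh panel 285 wide, 12 thick, 20 to 150 above the table. It stays where left; about 0.5 N at the tab moves it.
- bar (a joint): Angle of the steel latch bar in rad: 0 = level, resting on its stop (start, and when latched); grows as the free right-hand end is lifted, up to 0.35. It falls back under its own weight (0.2 to 0.33 kg).
- bar_pivot (a point): Pivot of the latch bar on the gate's front: 110 from the hinge axis along the gate, 16 in front of the gate's mid-plane, 125 above the table. The bar turns about the gate's normal here. Axes are the bar's: x along the gate's normal (into the cage when shut), y along the bar from its free end to the pivot, z up when level.
- tab (a point): Grip centre of the orange thumb tab standing on the bar: plate 10 thick (along the gate's normal), 24 wide (along the bar), top 30 above this point. It lies 140 from the pivot towards the free end and 85 above the bar's centre line, so 250 from the hinge axis along the gate and 210 above the table with the bar level; nothing but the tab stands higher than 155 there. Axes as the bar's.
- bar_end (a point): Point on the bar's centre line that meets the catch: 215 from the pivot, 325 from the hinge axis along the gate. The bar is 8 thick (along the gate's normal), 16 high, and runs 20 on past this point. Axes as the bar's.
- catch_nominal (a point): Nominal place of the catch: top of the rear face of its lip, cage frame (-70, -165, 129); axes as the cage's. The catch itself is slotted and not measured: it really sits up to 22 nearer or further along the cage's x and up to 3 higher or lower. Yellow bracket 24 wide; upright square-edged lip 6 thick facing the robot, its top 9 to 15 above the level bar's lower edge.
- catch_post (a point): Right front post of the cage, carrying the catch. Behind the lip is a 5.5 gap, then a black sprung rubber pad, reaching 38 above the lip, that moves straight back: 3 N per mm, 8 at most. The 8 bar goes down behind the lip only while it holds the pad 2.5 or more in (7.5 N there, about 10 N at the tab); more than 13 N on pad or lip is forcing it. The level bar clears the catch's floor.
- stock_a_mid (a point): Middle of a brown carton 70 x 100 x 70 inside the cage.
- stock_b_mid (a point): Middle of a yellow box 60 x 80 x 90 inside the cage.
- plug_box_mid (a point): Middle of a red box 90 x 60 x 50, to the right of the gate.
- helmet_mid (a point): Middle of a black helmet 240 wide, 220 high, to the left of the cage.
- oil_bottle_mid (a point): Middle of a blue bottle 64 across, 170 high, to the left of the gate.
- muffler_mid (a point): Middle of a steel silencer 90 across, 160 long (190 with its outlet pipe), on a cradle, lying to the right of the cage.
- wrench_grip (a point): Handle of a 180 long wrench lying in front of the gate, clear of its swing.

How it is judged:
On the way, in this order (a step that is already met when the one before it is completed fails the run):
1. the latch bar is lifted while its end is still in front of the lip (value of joint bar above 0.05 rad and x of bar_end in the frame of catch below -0.006 m), for 0.1 s.
2. the raised bar is brought over the lip and in against the pad (value of joint bar above 0.035 rad and x of bar_end in the frame of catch above 0.0025 m).
At the end, for the whole second after the job is handed in: The bar lies down behind the striker lip, between lip and pad, within 0.03 rad (6 mm at its end) of level; gate and bar are at rest and the robot has let go (value of joint bar below 0.03 rad and x of bar_end in the frame of catch between 0.0015 and 0.012 m and velocity of joint gate between -0.05 and 0.05 rad/s and velocity of joint bar between -0.05 and 0.05 rad/s and contact force between the fingers and cage below 0.1 N); the robot touches nothing.
It fails at once if the bar is forced against the pad or against the lip with more than 13 N (contact force between bar and pad above 13 N or contact force between bar and catch_c0 above 13 N).
It fails at once if the gate is slammed (closing faster than 1.2 rad/s) (velocity of joint gate below -1.2 rad/s).
It fails at once if another article is moved by more than 30 mm (distance of any of stock_a_mid, stock_b_mid, plug_box_mid, helmet_mid, oil_bottle_mid, muffler_mid, wrench_grip from where it was at the start of the episode above 0.03 m).
It also fails if it takes over 58 s, if anything falls off the work surface, if the arm or the gripper's body presses on something with over 40 N, if the wrist force passes 120 N, or if a joint passes its speed limit or range.

## Working session

There is one attempt and no reset: what is moved stays moved. The work goes in short steps, Python scripts to look and compute and a tool call to move; the robot and the scene stay as the last step left them, time stands still between calls to the robot, and variables do not carry over. Pictures are saved under pics/ and viewed, about 8 in all and at most 12, crops included, and the job is handed in when it is done.

Besides the shell and the picture viewer there is one more tool, called after "Call:" as name([rows], argument=value, ...), one row to a line, values as JSON. move_arm: Moves the arm, as the interface text tells. Its arguments: {"type":"object","properties":{"moves":{"type":"array","items":{"type":"array"}},"squeeze":{"type":"number"}},"required":["moves"]}

```bash
mkdir -p pics; python3 - <<'E'
from workcell import *
import cv2
print(get_obs())
for n in("scene","top"):
    i=camera(n); cv2.imwrite(f"pics/{n}0.png",i[:,:,::-1]); print(n,camera_info(n))
print(camera_info("wrist"))
E
```

```text
{'clock': 0.0, 'joint_pos': array([-1.34862734,  0.33286138, -0.06471352,  1.46097587,  0.0216077 ,
        1.34989655, -0.08848182]), 'joint_velocities': array([ 0.00050237, -0.00062407,  0.00103866, -0.00042784, -0.00276801,
        0.00240958,  0.00070527]), 'tau': array([ 1.16781390e-03, -6.25451231e+01,  4.95718885e-02, -3.91599441e+01,
        1.60446513e-02,  9.78395547e-03, -5.85903490e-05]), 'position': array([0.15136388, 0.60599214, 0.23050603]), 'ee_rot': array([ 1.22052198e-01,  9.92523420e-01, -7.20687778e-04, -5.25205645e-05]), 'ft_force': array([ 0.05923255, -0.26007756, -0.13235299]), 'torque': array([-0.01172948,  0.04246767, -0.05276824]), 'grip_width': 1.0002822019400368}
scene {'fx': 428.434729630787, 'fy': 428.434729630787, 'cx': 316.0931649680749, 'cy': 193.00615844687675, 'origin': array([ 1.02404357, -0.50343681,  0.81278251]), 'rotation': array([ 0.86728498,  0.31275142, -0.14129146, -0.36061064])}
top {'fx': 424.90009072725957, 'fy': 424.90009072725957, 'cx': 320.37370303258433, 'cy': 200.68417500916567, 'origin': array([0.49953449, 0.0131512 , 1.15163334]), 'rotation': array([ 0.70695948, -0.70604173,  0.02891489, -0.02961931])}
{'fx': 287.13124110266955, 'fy': 287.13124110266955, 'cx': 319.04272815979783, 'cy': 200.5406757708611, 'origin': array([0.08537825, 0.62253961, 0.37299922]), 'rotation': array([0.78065052, 0.61020127, 0.08234826, 0.10704173])}
```

View pics/scene0.png

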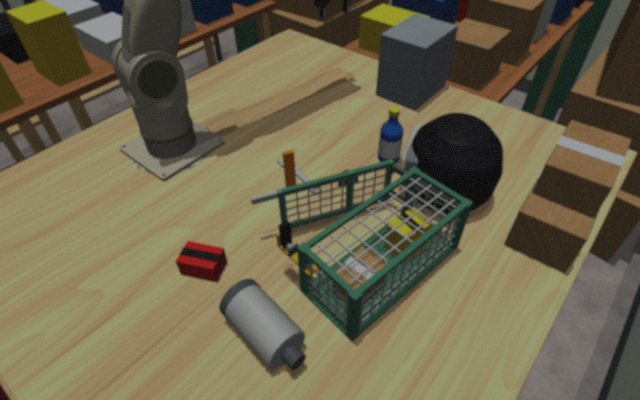

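View pics/top0.png

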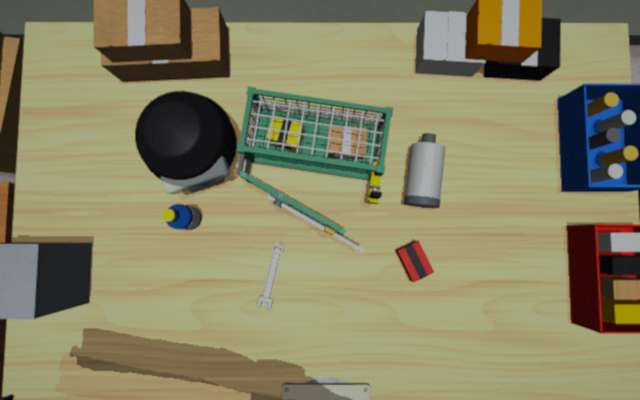

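The top view shows the cage at about (243–392, 90–175), the gate running from (243,176) to (342,231), and the catch at (375,183). I'll enlarge both views.

```bash
python3 - <<'E'
import cv2
i=cv2.imread("pics/top0.png")[80:260,225:405]
cv2.imwrite("pics/topc.png",cv2.resize(i,(720,720),interpolation=cv2.INTER_CUBIC)[:600])
i=cv2.imread("pics/scene0.png")[140:340,240:480]
cv2.imwrite("pics/scenec.png",cv2.resize(i,None,fx=3,fy=3,interpolation=cv2.INTER_CUBIC))
i=cv2.imread("pics/top0.png")[80:260,225:405]
cv2.imwrite("pics/topc.png",cv2.resize(i,(600,600),interpolation=cv2.INTER_CUBIC))
E
```

```text
(no output)
```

View pics/topc.png

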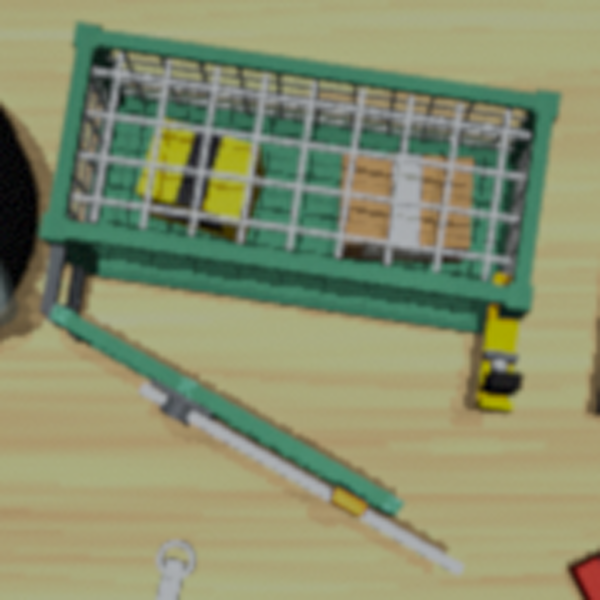

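View pics/scenec.png

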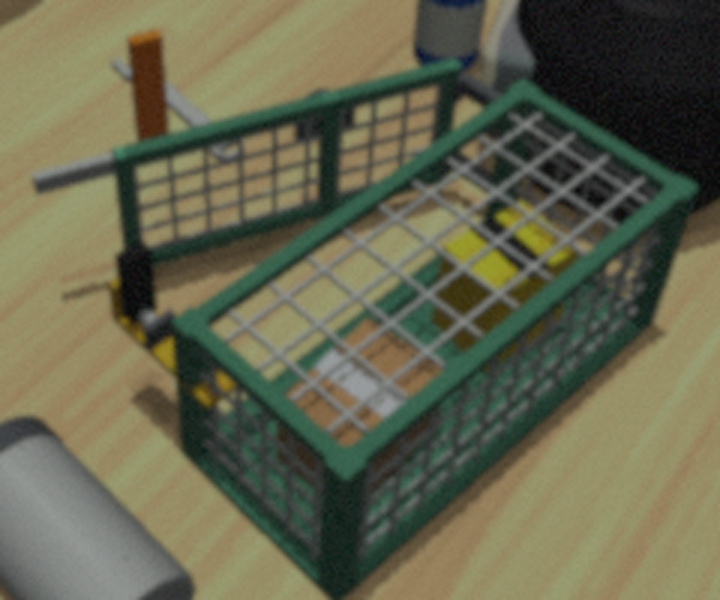

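The crops show: roof corners in the top crop at about (78,25), (558,95), (528,310), (43,240); gate top from (58,315) to (398,503); tab top at (349,501); bar end at (460,568); catch pad at (500,378) and lip near (495,402).

```bash
cat > h.py <<'E'
import numpy as np
from scipy.spatial.transform import Rotation as R
from scipy.optimize import least_squares
from workcell import *
def ray(ci,u,v,z):
    d=R.from_quat(ci["rotation"]).apply([(u-ci["cx"])/ci["fx"],(v-ci["cy"])/ci["fy"],1]); o=np.array(ci["origin"])
    return o+d*(z-o[2])/d[2]
def proj(ci,p):
    q=R.from_quat(ci["rotation"]).inv().apply(np.array(p)-ci["origin"])
    return np.array([ci["cx"]+ci["fx"]*q[0]/q[2],ci["cy"]+ci["fy"]*q[1]/q[2]])
E
python3 - <<'E'
from h import *
ci=camera_info("top")
f=lambda u,v,z:ray(ci,225+u/3.3333,80+v/3.3333,z)
W=[f(*c,.155) for c in((78,25),(558,95),(528,310),(43,240))]
L=np.array([(.16,.177),(.16,-.177),(0,-.177),(0,.177)])
def T(p,l): c,s=np.cos(p[2]),np.sin(p[2]); return np.array([p[0]+c*l[0]-s*l[1],p[1]+s*l[0]+c*l[1]])
s=least_squares(lambda p:np.concatenate([T(p,l)-w[:2] for l,w in zip(L,W)]),[.6,0,0])
p=s.x;print("cage",p,np.degrees(p[2]),"res mm",(s.fun*1000).round(1))
h=T(p,(-.05,.16));print("hinge",h,"seen",f(58,315,.15))
def incage(w): c,s_=np.cos(p[2]),np.sin(p[2]); d=w[:2]-p[:2]; return np.array([c*d[0]+s_*d[1],-s_*d[0]+c*d[1]])
print("gate end",incage(f(398,503,.15)))
for n,a in dict(tab=(349,501,.24),bar=(460,568,.133),pad=(500,378,.167),padrear=(500,366,.167),padfront=(500,391,.167),lipf=(495,409,.129),lipr=(495,400,.129)).items():
    w=f(*a);q=incage(w);print(n,w.round(4),q.round(4),"ang", np.arctan2(-(q[0]+.05),.16-q[1]).round(3),"r",np.hypot(q[0]+.05,.16-q[1]).round(4))
cs=camera_info("scene")
for q in((0,-.177),(.16,-.177),(0,.177),(.16,.177)): print(proj(cs,[*T(p,q),.155]).round(1))
E
```

```text
cage [ 0.67230078  0.03790069 -0.1453988 ] -8.330737603219434 res mm [ 0.8  2.   0.8 -2.3 -1.5 -2.4 -0.2  2.7]
hinge [0.64601029 0.20345676] seen [0.64490729 0.19971161 0.15      ]
gate end [-0.14753503 -0.10274979]
tab [ 0.5116 -0.0059  0.24  ] [-0.1526 -0.0667] ang 0.425 r 0.2488
bar [ 0.4654 -0.0875  0.133 ] [-0.1866 -0.154 ] ang 0.41 r 0.3425
pad [ 0.5984 -0.113   0.167 ] [-0.0512 -0.16  ] ang 0.004 r 0.32
padrear [ 0.6069 -0.1131  0.167 ] [-0.0429 -0.1588] ang -0.022 r 0.3189
padfront [ 0.5893 -0.1129  0.167 ] [-0.0603 -0.1612] ang 0.032 r 0.3214
lipf [ 0.5797 -0.114   0.129 ] [-0.0696 -0.1637] ang 0.061 r 0.3243
lipr [ 0.5862 -0.1141  0.129 ] [-0.0632 -0.1628] ang 0.041 r 0.3231
[295.7 246.4]
[354.1 299.8]
[412.7 165.5]
[471.8 201.6]
```

```bash
cat >> h.py <<'E'
def pose(o=None):
    o=o or get_obs(); return np.array(o["position"]),R.from_quat(o["ee_rot"])
def down(yang): # tool z down, tool y at world angle yang
    y=np.array([np.cos(yang),np.sin(yang),0]);z=np.array([0,0,-1.]);return R.from_matrix(np.c_[np.cross(y,z),y,z])
def rows(p1,r1,N,p0=None,r0=None):
    if p0 is None:p0,r0=pose()
    w=(r0.inv()*r1).as_rotvec();p=r0.inv().apply(np.array(p1)-p0)
    S=sum(R.from_rotvec(w*k/N).as_matrix() for k in range(N))
    return (np.linalg.solve(S,p)/.025).round(3),np.degrees(w/N).round(2)
E
python3 - <<'E'
from h import *
for N in(25,30,35):print(N,rows([.505,-.006,.30],down(-.506),N))
E
```

```text
25 (array([-1.302,  0.101, -0.111]), array([-0. ,  0. ,  4.2]))
30 (array([-1.084,  0.091, -0.092]), array([-0. ,  0. ,  3.5]))
35 (array([-0.929,  0.082, -0.079]), array([-0.,  0.,  3.]))
```

Call:
move_arm([
  [[-0.93,0.08,-0.3],[0,0,3],1],
  [[-0.93,0.08,-0.3],[0,0,3],1],
  [[-0.93,0.08,-0.3],[0,0,3],1],
  [[-0.93,0.08,-0.3],[0,0,3],1],
  [[-0.93,0.08,-0.3],[0,0,3],1],
])

```text
clock: 0.72
position: [0.2656, 0.5753, 0.2694]
ee_rot: [0.253, 0.968, 0.0, 0.0]
ft_force: [0.6, 0.1, 0.1]
grip_width: 1.003
```

Call:
move_arm([
  [[-0.93,0.08,-0.25],[0,0,3],1],
  [[-0.93,0.08,-0.25],[0,0,3],1],
  [[-0.93,0.08,-0.25],[0,0,3],1],
  [[-0.93,0.08,-0.25],[0,0,3],1],
  [[-0.93,0.08,-0.25],[0,0,3],1],
])

```text
clock: 1.35
position: [0.3657, 0.5168, 0.3005]
ee_rot: [0.376, 0.926, 0.0, -0.0]
ft_force: [0.3, 0.5, -0.2]
grip_width: 0.999
```

Call:
move_arm([
  [[-0.93,0.08,0],[0,0,3],1],
  [[-0.93,0.08,0],[0,0,3],1],
  [[-0.93,0.08,0],[0,0,3],1],
  [[-0.93,0.08,0],[0,0,3],1],
  [[-0.93,0.08,0],[0,0,3],1],
])

```text
clock: 1.98
position: [0.4475, 0.434, 0.3]
ee_rot: [0.494, 0.869, -0.0, -0.0]
ft_force: [0.1, -0.8, 0.2]
grip_width: 1.001
```

Call:
move_arm([
  [[-0.93,0.08,0],[0,0,3],1],
  [[-0.93,0.08,0],[0,0,3],1],
  [[-0.93,0.08,0],[0,0,3],1],
  [[-0.93,0.08,0],[0,0,3],1],
  [[-0.93,0.08,0],[0,0,3],1],
])

```text
clock: 2.6
position: [0.5052, 0.3329, 0.3001]
ee_rot: [0.603, 0.797, 0.0, -0.0]
ft_force: [1.1, 0.2, 0.0]
grip_width: 0.998
```

Call:
move_arm([
  [[-0.93,0.08,0],[0,0,3],1],
  [[-0.93,0.08,0],[0,0,3],1],
  [[-0.93,0.08,0],[0,0,3],1],
  [[-0.93,0.08,0],[0,0,3],1],
  [[-0.93,0.08,0],[0,0,3],1],
])

```text
clock: 3.22
position: [0.5347, 0.2204, 0.3001]
ee_rot: [0.702, 0.712, 0.0, -0.0]
ft_force: [0.2, 0.4, 1.2]
grip_width: 0.999
```

```bash
python3 - <<'E'
from h import *
print(get_obs()["joint_pos"],pose()[0])
print(rows([.505,-.006,.30],down(-.506),10))
E
```

```text
[-0.80415408  0.20155966  0.39577594  1.5000452  -0.07791506  1.45548932
 -0.39311492] [0.53466936 0.22037962 0.30006194]
(array([-0.92 ,  0.083,  0.   ]), array([-0.  , -0.  ,  2.98]))
```

Call:
move_arm([
  [[-0.92,0.08,0],[0,0,3],1],
  [[-0.92,0.08,0],[0,0,3],1],
  [[-0.92,0.08,0],[0,0,3],1],
  [[-0.92,0.08,0],[0,0,3],1],
  [[-0.92,0.08,0],[0,0,3],1],
])

```text
clock: 3.85
position: [0.5342, 0.1053, 0.3001]
ee_rot: [0.789, 0.614, 0.0, -0.0]
ft_force: [-0.4, -0.4, 0.3]
grip_width: 0.998
```

Call:
move_arm([
  [[-0.92,0.08,0],[0,0,3],1],
  [[-0.92,0.08,0],[0,0,3],1],
  [[-0.92,0.08,0],[0,0,3],1],
  [[-0.92,0.08,0],[0,0,3],1],
  [[-0.92,0.08,0],[0,0,3],1],
])

```text
clock: 4.47
position: [0.5039, -0.0058, 0.3]
ee_rot: [0.863, 0.506, 0.0, -0.0]
ft_force: [0.1, -0.3, 0.3]
grip_width: 1.002
```

```bash
python3 - <<'E'
from h import *
import cv2
ci=camera_info("wrist");i=camera("wrist");cv2.imwrite("pics/w1.png",cv2.resize(i[:,:,::-1],(800,500)))
print(pose()[0],pose()[1].as_matrix().round(3).tolist(),{k:np.array(v).tolist() for k,v in ci.items()})
print(get_obs()["joint_pos"],[proj(ci,[.5116,-.0059,z]) for z in(.24,.21)])
E
```

```text
[ 0.50314336 -0.00914734  0.30031733] [[0.494, 0.87, 0.0], [0.87, -0.494, -0.0], [-0.0, 0.0, -1.0]] {'fx': 287.13124110266955, 'fy': 287.13124110266955, 'cx': 319.04272815979783, 'cy': 200.5406757708611, 'origin': [0.5371001508060578, 0.05341023015198713, 0.44245878411328493], 'rotation': [0.9587333792159242, -0.24958386458304704, -0.034835478732050465, 0.13162329405737727]}
[-0.63332901  0.0103669   0.57166665  1.6919732  -0.00529327  1.44082196
 -0.57740054] [array([328.35999961, 210.30439276]), array([327.2829683, 199.4987439])]
```

View pics/w1.png

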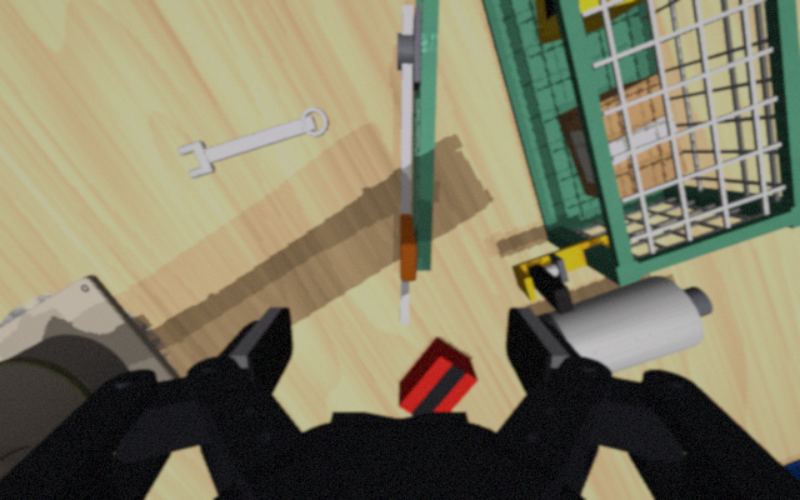

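The wrist view shows the tab top at about (409,263), i.e. (327,210) at full scale. That matches the 328,210 predicted from the top camera, and the gate runs parallel to tool x. I'll descend and grip.

Call:
move_arm([
  [[0.28,0.23,0.5],[0,0,0],1],
  [[0,0,0.95],[0,0,0],1],
  [[0,0,0.95],[0,0,0],1],
  [[0,0,0.95],[0,0,0],1],
  [[0,0,0.85],[0,0,0],1],
])

```text
clock: 5.15
position: [0.5128, -0.0001, 0.1932]
ee_rot: [0.861, 0.508, -0.001, -0.0]
ft_force: [-0.5, 0.7, 0.4]
grip_width: 0.999
```

Call:
move_arm([
  [[0,0,0],[0,0,0],0.4],
  [[0,0,0],[0,0,0],0.2],
  [[0,0,0],[0,0,0],0.1],
  [[0,0,0],[0,0,0],0],
  [[0,0,0],[0,0,0],0],
], squeeze=40)

```text
clock: 5.78
position: [0.5133, -0.001, 0.1956]
ee_rot: [0.862, 0.507, 0.001, 0.0]
ft_force: [0.8, 0.5, 2.5]
grip_width: 0.111
```

Call:
move_arm([
  [[0,0,0],[0,0,0],0],
  [[0,0,0],[0,0,0],0],
])

```text
clock: 6.02
position: [0.5133, -0.0011, 0.1956]
ee_rot: [0.862, 0.507, 0.001, 0.0]
ft_force: [-0.2, -0.0, 5.6]
grip_width: 0.108
```

Call:
move_arm([
  [[0.073,0,-0.142],[0,-1.5,0],0],
  [[0.073,0,-0.142],[0,-1.5,0],0],
  [[0.073,0,-0.142],[0,-1.5,0],0],
  [[0.073,0,-0.142],[0,-1.5,0],0],
  [[0.073,0,-0.142],[0,-1.5,0],0],
])

```text
clock: 6.65
position: [0.5179, 0.008, 0.2125]
ee_rot: [0.86, 0.506, -0.057, 0.034]
ft_force: [1.0, -0.2, -0.4]
grip_width: 0.111
```

Call:
move_arm([
  [[0,0,0],[0,0,0],0],
  [[0,0,0],[0,0,0],0],
])

```text
clock: 6.9
position: [0.5178, 0.0078, 0.2122]
ee_rot: [0.86, 0.506, -0.056, 0.033]
ft_force: [1.0, 0.2, 1.0]
grip_width: 0.11
```

```bash
python3 - <<'E'
from h import *
import cv2
p,r=pose();ci=camera_info("wrist");i=camera("wrist");cv2.imwrite("pics/w2.png",cv2.resize(i[:,:,::-1],(800,500)))
print(p,r.as_matrix().round(4).tolist(),get_obs()["ft_force"])
E
```

```text
[0.51776351 0.00781791 0.21216501] [[0.4812, 0.8743, -0.0633], [0.8669, -0.4853, -0.1138], [-0.1302, -0.0001, -0.9915]] [ 1.06264261 -0.17995565  0.28911514]
```

View pics/w2.png

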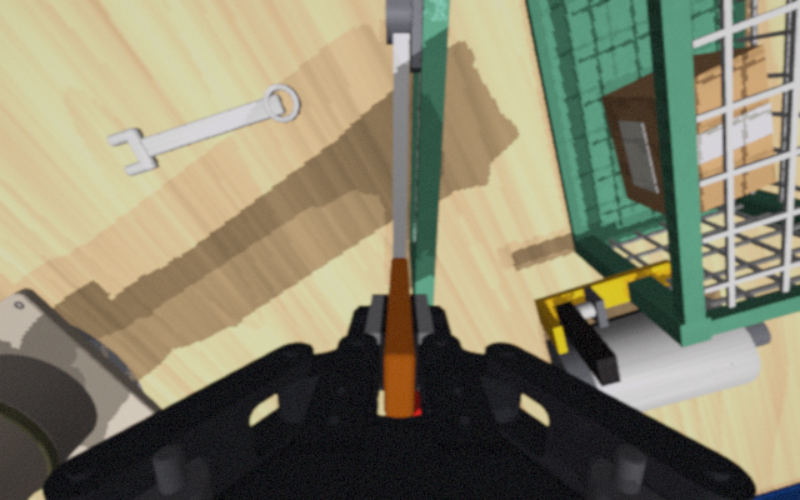

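Grip confirmed: the tab sits between the pads, the bar is lifted, and the catch at about (560,320) is still well away. Next I'll swing the gate closed.

Call:
move_arm([
  [[-0.01,0.187,0.002],[-0.149,0,-1.136],0],
  [[-0.02,0.373,0.0035],[-0.298,0,-2.272],0],
  [[-0.02,0.373,0.0035],[-0.298,0,-2.272],0],
  [[-0.02,0.373,0.0035],[-0.298,0,-2.272],0],
  [[-0.02,0.373,0.0035],[-0.298,0,-2.272],0],
])

```text
clock: 7.58
position: [0.5552, -0.0124, 0.2121]
ee_rot: [0.81, 0.582, -0.053, 0.038]
ft_force: [1.0, 0.4, 0.9]
grip_width: 0.11
```

Call:
move_arm([
  [[-0.02,0.373,0.0035],[-0.298,0,-2.272],0],
  [[-0.02,0.373,0.0035],[-0.298,0,-2.272],0],
  [[-0.01,0.187,0.002],[-0.149,0,-1.136],0],
  [[0,0,0],[0,0,0],0],
  [[0,0,0],[0,0,0],0],
])

```text
clock: 8.2
position: [0.5767, -0.0202, 0.2122]
ee_rot: [0.781, 0.621, -0.051, 0.041]
ft_force: [1.7, -2.3, 1.2]
grip_width: 0.111
```

```bash
python3 - <<'E'
from h import *
import cv2
i=camera("top")[140:230,290:400];a=cv2.resize(i,(733,600),interpolation=cv2.INTER_CUBIC)
cv2.imwrite("pics/t3.png",a[:,:,::-1])
p,r=pose();m=r.as_matrix();print(p,m.round(4).tolist(),"theta",-np.arctan2(m[1,1],m[0,1])-.1454)
print([get_obs()["ft_force"].round(2).tolist()])
E
```

```text
[ 0.57662855 -0.02019467  0.21221644] [[0.2233, 0.9743, -0.0294], [0.966, -0.2252, -0.1272], [-0.1306, 0.0, -0.9914]] theta 0.08174200766927758
[[2.12, -2.46, 2.34]]
```

View pics/t3.png

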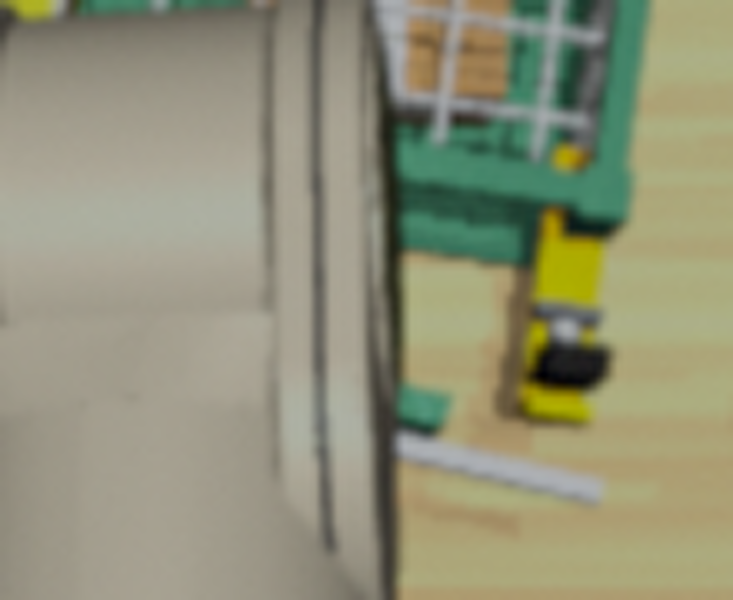

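Top view: the bar end is visible at (600,490) in the crop, with its centreline at (565,482). It is in front of the lip (front edge y≈420) and the pad (front edge y≈385).

```bash
python3 - <<'E'
from h import *
ci=camera_info("top");pc=np.array([.6723,.0379]);c,s=np.cos(-.1454),np.sin(-.1454)
def q(u,v,z):
    d=ray(ci,290+(u+.5)/6.667-.5,140+(v+.5)/6.667-.5,z)[:2]-pc; return (np.array([c*d[0]+s*d[1],-s*d[0]+c*d[1]])*1000).round(1)
print("bar mid",q(565,483,.161),"barright",q(603,492,.161),"left",q(400,446,.157));print("lip front",q(558,421,.129),"lip rear?",q(558,402,.129));print("pad front",q(565,385,.167),"padrear",q(575,345,.167), "padR",q(608,360,.167))
E
```

```text
bar mid [ -94. -165.] barright [ -95.2 -178.6] left [ -89.3 -106.3]
lip front [ -69.8 -163.2] lip rear? [ -62.9 -162.3]
pad front [ -60.5 -159.7] padrear [ -46.1 -161.2] padR [ -49.7 -173.3]
```

Call:
move_arm([
  [[-0.0115,0.186,0.002],[-0.149,0,-1.136],0],
  [[-0.0115,0.186,0.002],[-0.149,0,-1.136],0],
  [[-0.0115,0.186,0.002],[-0.149,0,-1.136],0],
  [[-0.006,0.093,0.001],[-0.075,0,-0.568],0],
  [[0,0,0],[0,0,0],0],
])

```text
clock: 8.88
position: [0.5927, -0.0247, 0.2122]
ee_rot: [0.759, 0.648, -0.05, 0.043]
ft_force: [1.1, -5.0, 3.9]
grip_width: 0.113
```

Call:
move_arm([
  [[-0.006,0.093,0.001],[-0.075,0,-0.568],0],
  [[0,0,0],[0,0,0],0],
  [[0,0,0],[0,0,0],0],
])

```text
clock: 9.25
position: [0.5949, -0.0251, 0.2122]
ee_rot: [0.756, 0.652, -0.049, 0.043]
ft_force: [0.4, -5.0, 5.8]
grip_width: 0.115
```

```bash
cat >> h.py <<'E'
def st():
    p,r=pose();m=r.as_matrix();f=get_obs()["ft_force"];print(p.round(4),"theta",round(-np.arctan2(m[1,1],m[0,1])-.1454,4),"phi",round(-np.arcsin(m[2,0]),4),"F tool",r.inv().apply(f).round(2))
E
python3 -c "
from h import *
st()"
```

```text
[ 0.5949 -0.0251  0.2122] theta 0.0016 phi 0.1311 F tool [-5.62  1.13 -5.07]
```

Call:
move_arm([
  [[-0.045,0.0745,-0.028],[-0.06,0,-0.4545],0],
  [[0,0,0],[0,0,0],0],
  [[0,0,0],[0,0,0],0],
])

```text
clock: 9.62
position: [0.5964, -0.0253, 0.2125]
ee_rot: [0.753, 0.655, -0.049, 0.043]
ft_force: [1.3, 0.4, -0.5]
grip_width: 0.113
```

```bash
python3 -c "
from h import *
st()"
```

```text
[ 0.5964 -0.0253  0.2125] theta -0.0075 phi 0.1303 F tool [0.61 1.19 0.43]
```

Call:
move_arm([
  [[-0.03,0.037,-0.015],[-0.03,0,-0.227],0],
  [[0,0,0],[0,0,0],0],
  [[0,0,0],[0,0,0],0],
])

```text
clock: 10.0
position: [0.5971, -0.0254, 0.2126]
ee_rot: [0.751, 0.657, -0.049, 0.042]
ft_force: [2.2, 5.0, -6.2]
grip_width: 0.113
```

```bash
python3 -c "
from h import *
st()"
```

```text
[ 0.5971 -0.0254  0.2126] theta -0.0122 phi 0.1297 F tool [5.97 1.55 5.51]
```

Call:
move_arm([
  [[0.018,0.045,0.012],[-0.036,0,-0.27],0],
  [[0,0,0],[0,0,0],0],
  [[0,0,0],[0,0,0],0],
])

```text
clock: 10.38
position: [0.5984, -0.0258, 0.2126]
ee_rot: [0.75, 0.659, -0.049, 0.043]
ft_force: [3.1, 5.1, -7.0]
grip_width: 0.113
```

```bash
python3 - <<'E'
from h import *
st()
import cv2
i=camera("top")[140:230,290:400];a=cv2.resize(i,(733,600),interpolation=cv2.INTER_CUBIC)
cv2.imwrite("pics/t4.png",a[:,:,::-1])
E
```

```text
[ 0.5984 -0.0258  0.2126] theta -0.0164 phi 0.1301 F tool [6.35 2.38 6.21]
```

View pics/t4.png

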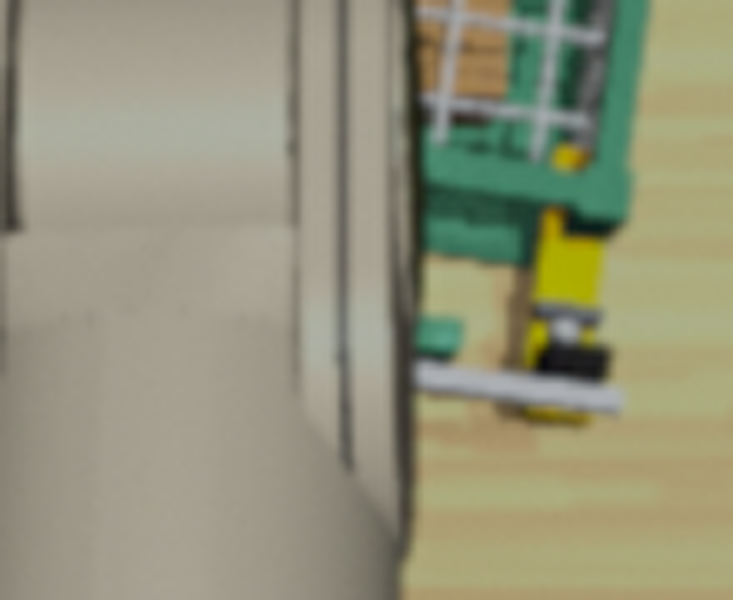

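The bar is now just touching or about to touch the pad, raised over the lip at crop (570,390). I'll continue in small steps while watching the tool-y force.

Call:
move_arm([
  [[0.03,0.037,0.022],[-0.03,0,-0.227],0],
  [[0,0,0],[0,0,0],0],
  [[0,0,0],[0,0,0],0],
])

```text
clock: 10.8
position: [0.5996, -0.0261, 0.2125]
ee_rot: [0.749, 0.66, -0.049, 0.043]
ft_force: [3.4, 3.6, -2.3]
grip_width: 0.115
```

```bash
python3 -c "
from h import *
st()"
```

```text
[ 0.5996 -0.0261  0.2125] theta -0.0195 phi 0.1307 F tool [4.24 2.95 1.72]
```

Call:
move_arm([
  [[0,0.037,0],[-0.03,0,-0.227],0],
  [[0,0,0],[0,0,0],0],
  [[0,0,0],[0,0,0],0],
])

```text
clock: 11.18
position: [0.6003, -0.0262, 0.2124]
ee_rot: [0.747, 0.661, -0.049, 0.043]
ft_force: [-0.8, 2.2, 0.1]
grip_width: 0.111
```

```bash
python3 -c "
from h import *
st()"
```

```text
[ 0.6003 -0.0262  0.2124] theta -0.0234 phi 0.1308 F tool [ 2.09 -1.03 -0.36]
```

```bash
cat >> h.py <<'E'
def ht():
    st();o=get_obs();d=np.array(o["position"])[:2]-[.646,.2035];f=o["ft_force"];t=-(o["torque"][2]+d[0]*f[1]-d[1]*f[0])
    print("Mz",o["torque"][2].round(3),"hinge torque by arm",t.round(3),"pad equiv N",(t/.325).round(2))
E
python3 -c "
from h import *
ht()"
```

```text
[ 0.6003 -0.0262  0.2124] theta -0.0234 phi 0.1308 F tool [ 2.09 -1.03 -0.36]
Mz -0.445 hinge torque by arm 0.722 pad equiv N 2.22
```

Call:
move_arm([
  [[0,0.037,0],[-0.03,0,-0.227],0],
  [[0,0,0],[0,0,0],0],
  [[0,0,0],[0,0,0],0],
])

```text
clock: 11.55
position: [0.601, -0.0264, 0.2124]
ee_rot: [0.746, 0.663, -0.049, 0.043]
ft_force: [-3.9, 2.7, 1.5]
grip_width: 0.111
```

```bash
python3 -c "
from h import *
ht()"
```

```text
[ 0.601  -0.0264  0.2124] theta -0.0273 phi 0.1309 F tool [ 1.98 -4.14 -1.81]
Mz -0.52 hinge torque by arm 1.525 pad equiv N 4.69
```

Call:
move_arm([
  [[0,0.037,0],[-0.03,0,-0.227],0],
  [[0,0,0],[0,0,0],0],
  [[0,0,0],[0,0,0],0],
])

```text
clock: 11.92
position: [0.6015, -0.0265, 0.2124]
ee_rot: [0.745, 0.664, -0.049, 0.043]
ft_force: [-6.0, 3.1, 3.0]
grip_width: 0.113
```

```bash
python3 -c "
from h import *
ht()"
```

```text
[ 0.6015 -0.0265  0.2124] theta -0.0311 phi 0.1309 F tool [ 1.95 -6.35 -3.31]
Mz -0.594 hinge torque by arm 2.12 pad equiv N 6.52
```

Call:
move_arm([
  [[0,0.028,0],[-0.022,0,-0.17],0],
  [[0,0,0],[0,0,0],0],
  [[0,0,0],[0,0,0],0],
])

```text
clock: 12.3
position: [0.6019, -0.0266, 0.2124]
ee_rot: [0.744, 0.665, -0.049, 0.043]
ft_force: [-9.0, 3.3, 4.1]
grip_width: 0.11
```

```bash
python3 - <<'E'
from h import *
ht()
import cv2
i=camera("top")[140:230,290:400];a=cv2.resize(i,(733,600),interpolation=cv2.INTER_CUBIC)
cv2.imwrite("pics/t5.png",a[:,:,::-1])
E
```

```text
[ 0.6019 -0.0266  0.2124] theta -0.0339 phi 0.1308 F tool [ 1.71 -9.28 -4.3 ]
Mz -0.653 hinge torque by arm 2.86 pad equiv N 8.8
```

View pics/t5.png

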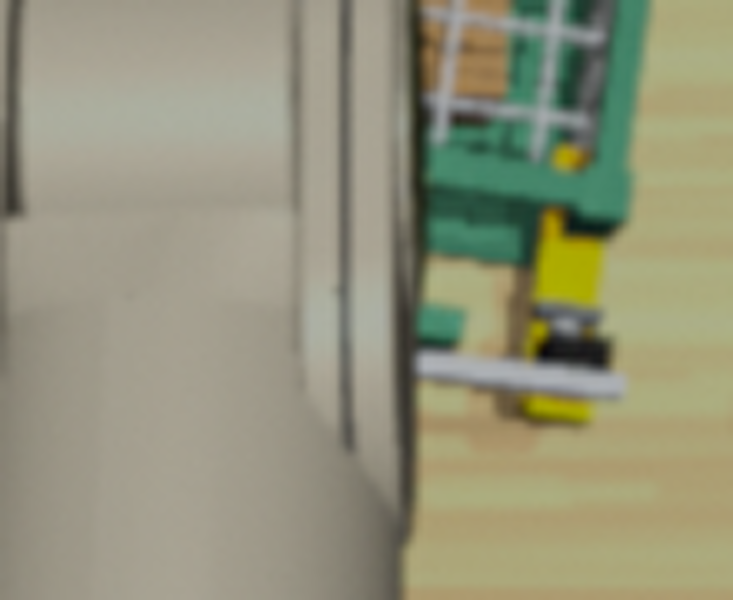

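Call:
move_arm([
  [[0,0.02,0],[-0.016,0,-0.123],0],
  [[0,0,0],[0,0,0],0],
  [[0,0,0],[0,0,0],0],
])

```text
clock: 12.72
position: [0.6022, -0.0266, 0.2124]
ee_rot: [0.743, 0.666, -0.05, 0.043]
ft_force: [-11.2, 3.2, 5.1]
grip_width: 0.109
```

```bash
python3 -c "
from h import *
ht()"
```

```text
[ 0.6022 -0.0266  0.2124] theta -0.036 phi 0.1308 F tool [  1.33 -11.54  -5.25]
Mz -0.769 hinge torque by arm 3.496 pad equiv N 10.76
```

Call:
move_arm([
  [[-0.049,0,0.095],[0,1,0],0],
  [[-0.049,0,0.095],[0,1,0],0],
  [[-0.049,0,0.095],[0,1,0],0],
  [[0,0,0],[0,0,0],0],
])

```text
clock: 13.22
position: [0.6016, -0.0312, 0.2055]
ee_rot: [0.744, 0.667, -0.03, 0.025]
ft_force: [-10.1, 3.6, 4.3]
grip_width: 0.115
```

```bash
python3 -c "
from h import *
ht()"
```

```text
[ 0.6016 -0.0312  0.2055] theta -0.0356 phi 0.0779 F tool [  2.14 -10.46  -4.49]
Mz -0.668 hinge torque by arm 3.201 pad equiv N 9.85
```

Call:
move_arm([
  [[-0.024,0.003,0.047],[0,0.5,0],0],
  [[-0.024,0.003,0.047],[0,0.5,0],0],
  [[0,0,0],[0,0,0],0],
])

```text
clock: 13.6
position: [0.6015, -0.0324, 0.2034]
ee_rot: [0.744, 0.667, -0.024, 0.019]
ft_force: [-10.6, 3.2, 4.5]
grip_width: 0.113
```

```bash
python3 -c "
from h import *
ht()"
```

```text
[ 0.6015 -0.0324  0.2034] theta -0.0361 phi 0.0606 F tool [  1.75 -10.87  -4.6 ]
Mz -0.587 hinge torque by arm 3.223 pad equiv N 9.92
```

Call:
move_arm([
  [[-0.024,0,0.047],[0,0.5,0],0],
  [[-0.024,0,0.047],[0,0.5,0],0],
  [[0,0,0],[0,0,0],0],
])

```text
clock: 13.98
position: [0.6014, -0.0337, 0.2012]
ee_rot: [0.744, 0.667, -0.017, 0.013]
ft_force: [-11.5, 2.6, 5.1]
grip_width: 0.11
```

```bash
python3 -c "
from h import *
ht()"
```

```text
[ 0.6014 -0.0337  0.2012] theta -0.0361 phi 0.0431 F tool [  1.09 -11.68  -5.1 ]
Mz -0.635 hinge torque by arm 3.466 pad equiv N 10.67
```

Call:
move_arm([
  [[-0.024,0,0.047],[0,0.5,0],0],
  [[0,0,0],[0,0,0],0],
  [[0,0,0],[0,0,0],0],
])

```text
clock: 14.35
position: [0.6013, -0.0344, 0.2]
ee_rot: [0.744, 0.667, -0.014, 0.01]
ft_force: [-11.5, 4.2, 5.1]
grip_width: 0.107
```

```bash
python3 -c "
from h import *
ht()"
```

```text
[ 0.6013 -0.0344  0.2   ] theta -0.0363 phi 0.0347 F tool [  2.71 -11.9   -5.13]
Mz -0.532 hinge torque by arm 3.452 pad equiv N 10.62
```

Call:
move_arm([
  [[-0.024,0,0.047],[0,0.5,0],0],
  [[-0.024,0,0.047],[0,0.5,0],0],
  [[0,0,0],[0,0,0],0],
])

```text
clock: 14.72
position: [0.6012, -0.0357, 0.1977]
ee_rot: [0.745, 0.667, -0.007, 0.004]
ft_force: [-11.0, 4.3, 5.1]
grip_width: 0.11
```

```bash
python3 -c "
from h import *
ht()"
```

```text
[ 0.6012 -0.0357  0.1977] theta -0.0361 phi 0.017 F tool [  2.97 -11.38  -5.12]
Mz -0.552 hinge torque by arm 3.365 pad equiv N 10.35
```

Call:
move_arm([
  [[-0.024,0,0.047],[0,0.5,0],0],
  [[-0.02,0,0.04],[0,0.4,0],0],
  [[0,0,0],[0,0,0],0],
  [[0,0,0],[0,0,0],0],
])

```text
clock: 15.22
position: [0.6011, -0.0367, 0.1957]
ee_rot: [0.745, 0.668, -0.002, -0.001]
ft_force: [-11.6, 3.1, 6.1]
grip_width: 0.111
```

```bash
python3 -c "
from h import *
ht()"
```

```text
[ 0.6011 -0.0367  0.1957] theta -0.0364 phi 0.0014 F tool [  1.82 -11.93  -6.11]
Mz -0.552 hinge torque by arm 3.49 pad equiv N 10.74
```

Call:
move_arm([
  [[0,-0.037,0],[0,0,0.227],0],
  [[0,0,0],[0,0,0],0],
  [[0,0,0],[0,0,0],0],
])

```text
clock: 15.6
position: [0.6006, -0.0366, 0.1957]
ee_rot: [0.746, 0.666, -0.001, -0.0]
ft_force: [-8.1, 2.8, 4.4]
grip_width: 0.11
```

```bash
python3 -c "
from h import *
ht()"
```

```text
[ 0.6006 -0.0366  0.1957] theta -0.0326 phi 0.0015 F tool [ 1.89 -8.38 -4.38]
Mz -0.491 hinge torque by arm 2.564 pad equiv N 7.89
```

Call:
move_arm([
  [[0,-0.025,0],[0,0,0.16],0],
  [[0,0,0],[0,0,0],0],
  [[0,0,0],[0,0,0],0],
])

```text
clock: 15.98
position: [0.6005, -0.0366, 0.1957]
ee_rot: [0.747, 0.665, -0.001, 0.0]
ft_force: [-5.0, 3.9, 2.1]
grip_width: 0.112
```

```bash
python3 -c "
from h import *
ht()"
```

```text
[ 0.6005 -0.0366  0.1957] theta -0.0299 phi 0.0017 F tool [ 3.3  -5.42 -2.12]
Mz -0.385 hinge torque by arm 1.764 pad equiv N 5.43
```

Position barely changed while the force dropped, so the lip is now holding the bar. I'll relax a little more, then open.

Call:
move_arm([
  [[0,-0.025,0],[0,0,0.16],0],
  [[0,-0.015,0],[0,0,0.1],0],
  [[0,0,0],[0,0,0],0],
  [[0,0,0],[0,0,0],0],
])

```text
clock: 16.48
position: [0.6004, -0.0365, 0.1957]
ee_rot: [0.748, 0.663, -0.0, 0.001]
ft_force: [4.4, 1.4, -1.7]
grip_width: 0.112
```

```bash
python3 -c "
from h import *
ht()"
```

```text
[ 0.6004 -0.0365  0.1957] theta -0.0254 phi 0.0018 F tool [1.92 4.2  1.72]
Mz -0.219 hinge torque by arm -0.774 pad equiv N -2.38
```

Call:
move_arm([
  [[0,0.012,0],[0,0,0],0],
  [[0,0,0],[0,0,0],0.2],
  [[0,0,0],[0,0,0],0.4],
  [[0,0,0],[0,0,0],0.7],
  [[0,0,0],[0,0,0],0.7],
])

```text
clock: 17.1
position: [0.6001, -0.0365, 0.1955]
ee_rot: [0.748, 0.663, -0.001, 0.0]
ft_force: [-0.7, -0.3, -0.7]
grip_width: 0.698
```

Call:
move_arm([
  [[0,0,0],[0,0,0],0.8],
  [[0,0,0],[0,0,0],0.8],
  [[0,0,-0.4],[0,0,0],0.8],
  [[0,0,-0.8],[0,0,0],0.8],
  [[0,0,-0.9],[0,0,0],0.8],
])

```text
clock: 17.73
position: [0.6002, -0.0364, 0.2492]
ee_rot: [0.748, 0.663, -0.001, 0.001]
ft_force: [-0.4, -0.5, 0.3]
grip_width: 0.798
```

Call:
move_arm([
  [[0,0,-0.9],[0,0,0],0.8],
  [[0,0,-0.9],[0,0,0],0.8],
  [[0.3,-0.9,-0.9],[0,0,0],0.8],
  [[0.3,-1,-0.9],[0,0,0],0.8],
  [[0.3,-1,-0.5],[0,0,0],0.8],
])

```text
clock: 18.35
position: [0.5305, -0.0052, 0.3525]
ee_rot: [0.748, 0.663, 0.0, 0.001]
ft_force: [0.3, 0.3, 0.7]
grip_width: 0.799
```

Call:
move_arm([
  [[0,-1,0],[0,0,0],0.8],
  [[0,-1,0],[0,0,0],0.8],
  [[0,-1,0],[0,0,0],0.8],
  [[0,-0.5,0],[0,0,0],0.8],
  [[0,0,0],[0,0,0],0.8],
])

```text
clock: 18.98
position: [0.444, 0.0053, 0.3511]
ee_rot: [0.748, 0.664, 0.0, 0.001]
ft_force: [1.2, -0.6, -0.2]
grip_width: 0.8
```

```bash
python3 - <<'E'
from h import *
import cv2
i=camera("top")[130:230,280:400];a=cv2.resize(i,(480,400),interpolation=cv2.INTER_CUBIC)
j=camera("scene")[140:280,230:330];b=cv2.resize(j,(286,400),interpolation=cv2.INTER_CUBIC)
cv2.imwrite("pics/t6.png",np.hstack([a,b])[:,:,::-1]);st()
E
```

```text
[0.4446 0.0052 0.3507] theta -0.0252 phi 0.0015 F tool [ 0.28 -0.02  0.58]
```

View pics/t6.png

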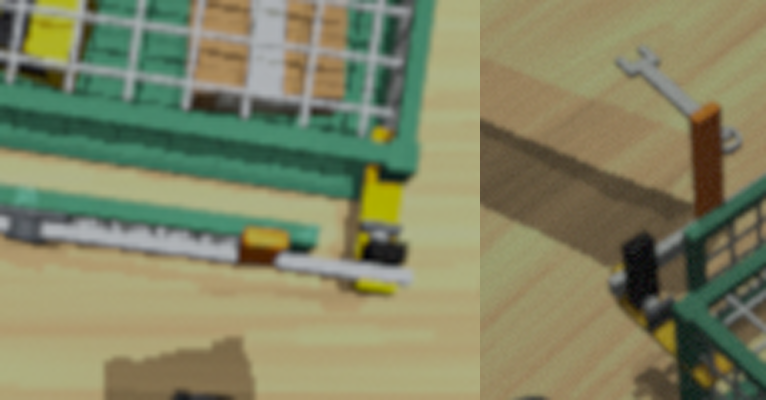

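The bar lies between lip and pad in both views: top crop (385,272), with the lip in front at (375,288). The tab stands upright and the arm is clear, so I'm handing in.

```bash
python3 -c "
from workcell import *
print(hand_in())"
```

```text
the job is handed in; nothing more can be done
None
```

I shut and latched the gate and handed the job in at about 19 s of the 58 s. `hand_in` gives no verdict.

**What I did:** I gripped the orange tab and lifted the bar about 0.13 rad while it was still well in front of the lip. I then swung the gate shut at about 0.3 rad/s and pressed the bar into the pad in small steps. The force at the pad, worked out from the wrist reading, peaked at about 10.8 N against the 13 N limit. I lowered the bar behind the lip to level, eased off until the lip held it, let go and backed away.

**Last checks:**
- **Lip holding the bar:** when I eased off, the arm force changed sign but the tab barely moved.
- **Bar level:** the tool was back at its original gripping height and within 0.002 rad of level before I let go. I did not measure the bar's angle separately afterwards.
- **Position:** the last pictures show the bar between lip and pad, the tab upright and the arm clear. The wrist force was near zero.
- **Other goods:** the arm's path stayed clear of them. I did not measure their positions afterwards.

**Readings that disagreed:** while closing, up to about 9 N built up along the bar because my estimate of the hinge position was off by a millimetre or two. I mostly corrected for it, and that force acted on the bar's pivot, not on the pad or lip.

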